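# Push the stuck coffee capsule out of its holder

### The arm

A 7-joint arm with a two-finger parallel gripper is mounted at the origin on the work surface. World frame = base frame: x ahead of the robot, y to its left, z up, the work surface at z = 0. Lengths are in m, angles in rad, forces in N, time in s.
With the tool pointing down it reaches from about 0.4 to 0.85 m from the base axis. Payload 10.4 kg.
Tool frame: the origin (TCP) lies at the very end of the fingers, on their centre line; the grasp point (between the pads) lies 19 mm behind it; z points along the fingers, y is the line along which they close (so a half turn about z gives the same grasp; the last joint's range is limited). The gripper opens to 87 mm and grips with 3 to 60 N. Pads are 19 mm wide; open, the fingers measure 117 mm over their backs; the gripper's body (75 mm by 190 mm) begins 51 mm behind the grasp point.
Start: joints at [-1.336, 0.332, -0.065, 1.46, 0.022, 1.35, -0.088], TCP at [0.159, 0.604, 0.223] pointing down, gripper open.
Joint ranges: [-2.6, 2.6], [-0.5, 2.12], [-1.47, 1.34], [0.16, 2.42], [-1.27, 4.41], [0.06, 2.06], [-2.6, 2.6]. Speed limits (rad/s): [2.22, 2.22, 2.79, 2.79, 3.14, 3.14, 3.14].

### API

Orientations are given as a unit quaternion [x, y, z, w].
In Python, from plant import sense, get_image, get_calibration, close_job gives the robot as it stands. The module is installed in compiled form; this text tells all that it offers.
- The arm moves only by the tool arm_command, never from a script. Its argument "motion" is a list of rows, each a list of 6 numbers: the shift along the tool's x, y, z normalised to -1 to 1, where 1 is 0.3 m, then the turn, a rotation vector about the tool's x, y, z normalised to -1 to 1, where 1 is 45 degrees. A call has 1 to 10 rows; each row is the pose to reach, as a shift and turn from the pose commanded when the call began, along the tool's axes at that moment; what a row does not reach only later rows make up. A row lasts 1/10 s, in which the tool goes at most 50 mm and 8.59 degrees, less where a joint would pass 70% of its speed; a pose out of reach is approached as far as the arm can. A call with a number of a shift or a turn outside -1 to 1 is refused whole. A call with a gripper value outside its range is refused whole. "grip" is the gripper's target within -1 to 1 (fully open at 1, half-way at 0, shut at -1), set as the call begins (left out, the last holds). The fingers move at their own pace and stop on an object; the grip force is fixed at half the most. Time passes only in rows, so rows that repeat a pose let the fingers close. It gives the time, the measured TCP pose, the force, the opening and the grip force at its end, in the units of the state.
- sense(): the state, without advancing time (a new reading comes with each control period).
- get_image(name): name is "scene" or "top" or "wrist"; returns (picture, depth): 384x512x3 uint8, red, green, blue; 384x512 float32, m along the optical axis (not along the pixel's ray), 0 where there is no reading.
- get_calibration(name): a dict with "camera_matrix" (3x3 intrinsics, pixels), "R" (3x3) and "t" (3): a world point X has camera coordinates R X + t. Camera axes: x right, y down, z forward; pixel columns grow to the right and rows downward; lengths in m; the calibration is good to about 2 mm. The wrist camera is an equidistant fisheye: a pixel r from the principal point sees the ray r / f radians off the axis. A picture is of the moment at which its call begins: read the wrist's pose just before it. get_calibration takes no time and is no camera call; for the wrist camera it gives the pose at the moment of the call.
- close_job(): hands the job in; it is judged then, once.
The state is a dict: "clock": time; "joints": joint angles; "dq": joint speeds; "tau": joint torques, N m; "eef_pos": TCP position; "ee_rot": TCP orientation; "ft_force": force on the tool from outside, world axes, zero at the start; "ft_torque": the same for the moment, N m; "finger_gap": finger opening in m; "grasp_force": force on a finger pad.
Only numpy, scipy, OpenCV 4.12 (cv2) and the standard library are available. Lean on these libraries where they do the work, as an engineer would, in place of code of your own. Each camera call takes 0.05 s, during which the arm holds its last target. There are 200 camera calls.

### The job

A used coffee capsule is stuck in the bore of one of the two white capsule holders. Take the wooden pusher from its rest block, set it upright into the bore that has the capsule in it and press it straight down, fully home, so that the capsule drops into the steel tray beneath; then let go, leaving the pusher standing in the bore.

Things in the scene. Friction and masses are not known exactly. Their poses are not given: they have to be found in the camera images.
- stand: Holder with the stuck capsule: white block 110 x 100 mm, 65 to 110 mm above the table, upright 40 mm through bore in its middle, on two steel side plates (at its y sides) over a dark steel tray 130 x 110 mm, rim 20 mm, floor 3 mm thick. Fixed. Origin: underside centre, on the table under the bore; x to an open end, z up. The other, unlisted holder is alike but its bore is empty.
- stand_mouth (a point): Centre of the bore's mouth on the top face of the holder with the stuck capsule, 110 mm above the table; z up. The capsule's crown is seen in the bore 17 mm below; the other holder's bore is empty down to its tray.
- capsule_center (a point): Stuck capsule: bare aluminium, 28 mm tall, foot flange 37 mm wide, flat crown 21 mm wide, 16 g. Sits crown up, foot level with the block's underside, on spring lips: a push of about 10 N over 6 mm frees it and it falls into the tray. Point: its centre, half-way up. Capsules on the table are fresh ones, not part of the job.
- pusher_grip (a point): Wooden pusher, 60 g, upright: shaft 16 mm wide, 65 mm long; collar 56 mm wide, 10 mm thick; handle 24 mm wide, 60 mm long on top. Hangs by its collar in a fixed dark wooden block 75 mm square, 70 mm high; lift 70 mm to free. Point: middle of handle, on the axis (z up), 105 mm above shaft end, 40 mm above collar's underside, 30 mm below its top.
There are look-alikes about, which are no part of the job. What is shaped like the part that bears pusher_grip but purple or red is not meant. What is shaped like the stand but turquoise or yellow is not meant.

How it is judged:
By the outcome, as a careful person would: the job done as asked, in the order asked, and still so for the second after the job is handed in, with the robot touching nothing.
It also fails if it takes over 42 s, if anything falls off the work surface, if the arm or the gripper's body presses on something with over 40 N, if the wrist force passes 120 N, or if a joint passes its speed limit or range.

## Working session

There is one attempt and no reset: what is moved stays moved. The work goes in short steps, Python scripts to look and compute and a tool call to move; the robot and the scene stay as the last step left them, time stands still between calls to the robot, and variables do not carry over. Pictures are saved under pics/ and viewed, at most 10 in all, crops included, and the job is handed in when it is done.

Besides the shell and the picture viewer there is one more tool, called after "Emit:" as name(argument=value, ...) on one line, values as JSON. arm_command: Moves the arm, as the interface text tells. Its arguments: {"type":"object","properties":{"motion":{"type":"array"},"grip":{"type":"number"}},"required":["motion"]}

```bash
mkdir -p pics
cat > h.py <<'E'
import numpy as np, cv2
from plant import sense,get_image,get_calibration,close_job
def snap(n,f):
    c=get_calibration(n); p,d=get_image(n)
    cv2.imwrite(f'pics/{f}.png',cv2.cvtColor(p,cv2.COLOR_RGB2BGR)); np.savez(f'{f}.npz',p=p,d=d,K=c['camera_matrix'],R=c['R'],t=c['t'])
    return p,d
def plane(f,uv,z):
    a=np.load(f+'.npz');K,R,t=a['K'],a['R'],a['t']
    r=R.T@np.linalg.inv(K)@np.array([uv[0],uv[1],1.]);o=-R.T@t
    return o+r*(z-o[2])/r[2]
def pts(f):
    a=np.load(f+'.npz');K,R,t,d=a['K'],a['R'],a['t'],a['d']
    v,u=np.mgrid[:384,:512];c=np.stack([(u-K[0,2])/K[0,0]*d,(v-K[1,2])/K[1,1]*d,d],-1)
    return (c-t)@R
E
python3 - <<'E'
from h import *
snap('top','top0');snap('scene','sc0')
a=cv2.imread('pics/top0.png');b=cv2.imread('pics/sc0.png')
print(sense())
print({n:get_calibration(n) for n in('top','scene')})
E
```

```text
{'clock': 0.1, 'joints': array([-1.33557857,  0.33283183, -0.06467805,  1.46085048,  0.02159466,
        1.34994218, -0.08847155]), 'dq': array([ 3.82954604e-04, -1.77742402e-03, -3.28409239e-04, -1.92333913e-03,
        7.07902620e-04, -9.47358580e-05,  1.07042036e-03]), 'tau': array([ 9.38421617e-04, -6.24544930e+01,  2.41930241e-02, -3.90716815e+01,
       -6.14640838e-02,  3.66581941e-02,  7.09438882e-05]), 'eef_pos': array([0.15928079, 0.60399091, 0.22182227]), 'ee_rot': array([ 1.28539432e-01,  9.91704174e-01, -6.66175273e-04, -5.43554682e-05]), 'ft_force': array([-0.37747904, -0.2029202 ,  0.06322484]), 'ft_torque': array([ 0.00382458, -0.01116364, -0.0075829 ]), 'grasp_force': 0.0, 'finger_gap': 0.0874960667323537}
{'top': {'camera_matrix': array([[474.61090748,   0.        , 254.34734504],
       [  0.        , 474.61090748, 191.2770154 ],
       [  0.        ,   0.        ,   1.        ]]), 'R': array([[-0.01368527, -0.9998581 , -0.0098229 ],
       [-0.99392727,  0.01467549, -0.10905601],
       [ 0.10918469,  0.00827078, -0.99398707]]), 't': array([0.16430028, 0.47738181, 1.28185904])}, 'scene': {'camera_matrix': array([[466.5424721 ,   0.        , 251.38909921],
       [  0.        , 466.5424721 , 192.28802906],
       [  0.        ,   0.        ,   1.        ]]), 'R': array([[ 0.81446429,  0.57997747, -0.01655452],
       [ 0.44746977, -0.64603433, -0.61839343],
       [-0.36934905,  0.49625172, -0.78569428]]), 't': array([-0.47392272, -0.04961383,  1.34425895])}}
```

View pics/top0.png

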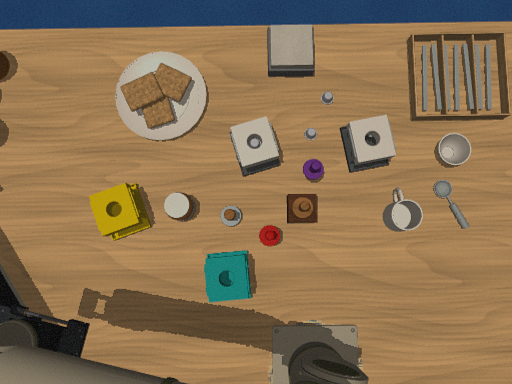

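View pics/sc0.png

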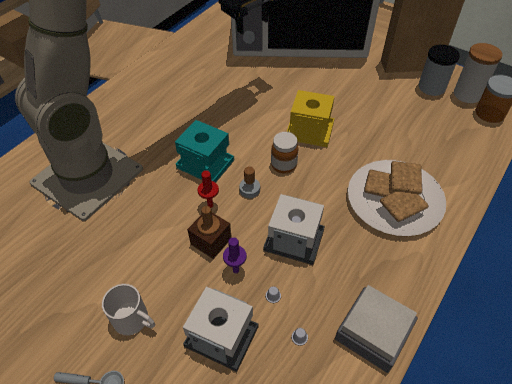

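The two pictures show these candidates:
- **Holders (top view):** white at (255,143), with something bright in the bore, and white at (372,138), with a dark bore. Yellow (113,209) and turquoise (228,277) are excluded.
- **Pushers (top view):** brown in the dark block (302,207), red (270,235), purple (313,170), and a wood-handled steel item (231,215). I choose the brown one in the dark block and the left white holder, and check both in one crop.

Run:
```python
from h import *
a=cv2.imread('pics/top0.png')[105:235,215:405]
b=cv2.imread('pics/sc0.png')[160:365,170:345]
a=cv2.resize(a,None,fx=4,fy=4,interpolation=cv2.INTER_CUBIC)[:, :760];b=cv2.resize(b,(512,600))
cv2.imwrite('pics/crop1.png',cv2.resize(np.hstack([cv2.resize(a,(480,328)),cv2.resize(b,(280,328))]),(760,328)))
P=pts('top0');A=np.load('top0.npz');p=A['p'].astype(int)
z=P[...,2]
for n,(u,v) in dict(L=(255,143),R=(370,138)).items():
    m=np.zeros(z.shape,bool);m[v-45:v+45,u-45:u+45]=1
    m&=(abs(z-.11)<.008)&(p.min(-1)>110)
    q=P[m];c,s,ang=cv2.minAreaRect(q[:,:2].astype(np.float32))
    print(n,m.sum(),c,s,ang,np.median(q[:,2]))
    # depth hole in bore
    b=np.hypot(P[...,0]-c[0],P[...,1]-c[1])<.012
    print(' bore z',np.percentile(z[b],[10,50,90]))
m=np.zeros(z.shape,bool);m[185:230,280:325]=1
for lo,hi in[(.06,.074),(.075,.095),(.125,.16)]:
    k=m&(z>lo)&(z<hi);q=P[k]
    if k.sum()>4: print(lo,k.sum(),cv2.minAreaRect(q[:,:2].astype(np.float32)),q.mean(0), np.median(q[:,2]))
```

```text
L 1450 (0.6030905842781067, 0.15566521883010864) (0.11021168529987335, 0.10757221281528473) 16.10188102722168 0.10943820293951823
 bore z [0.08874502 0.09266763 0.09539903]
R 1457 (0.605728268623352, -0.15235567092895508) (0.11033078283071518, 0.10954345762729645) 9.331486701965332 0.10923507622425108Traceback (most recent call last):
  File "<stdin>", line 15, in <module>
    return _quantile_unchecked(
        a, q, axis, out, overwrite_input, method, keepdims, weights)
    return _ureduce(a,
                    func=_quantile_ureduce_func,
    ...<5 lines>...
                    overwrite_input=overwrite_input,
                    method=method)
    r = func(a, **kwargs)
    result = _quantile(arr,
                       quantiles=q,
    ...<2 lines>...
                       out=out,
                       weights=wgt)
    slices_having_nans = np.isnan(arr[-1, ...])
                                  ~~~^^^^^^^^^
IndexError: index -1 is out of bounds for axis 0 with size 0
```

View pics/crop1.png

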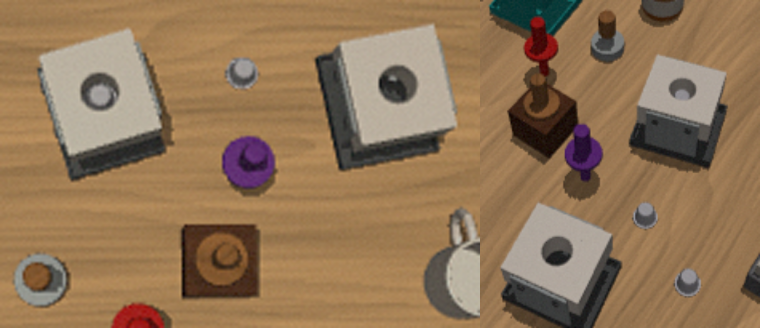

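The crop shows a bright capsule crown in the left holder (depth z = 0.093, which is 17 mm below the mouth) and an empty right bore. The brown pusher sits in the dark block. Next I measure the pusher, the bore and the obstacles.

Run:
```python
from h import *
P=pts('top0');A=np.load('top0.npz');p=A['p'];z=P[...,2]
def rep(n,m):
    q=P[m]
    if len(q)>4:
        (c,r)=cv2.minEnclosingCircle(q[:,:2].astype(np.float32)); print(n,len(q),'c',np.round(c,4),'r',round(r,4),'mean',q.mean(0).round(4))
for n,(u,v) in dict(brown=(302,207),purple=(313,170),red=(270,235)).items():
    m=np.zeros(z.shape,bool);m[v-20:v+21,u-20:u+21]=1
    for lo,hi in[(.06,.0745),(.0755,.09),(.132,.16)]:
        rep((n,lo),m&(z>lo)&(z<hi))
q=P[185:230,280:325].reshape(-1,3);q=q[(q[:,2]>.05)&(q[:,2]<.09)];print(cv2.minAreaRect(q[:,:2].astype(np.float32)))
# bore rim in both images: pixels z<0.105 or dark enclosed by top face
for f,(u,v) in dict(top0=(255,143),sc0=(296,216)).items():
    Q=pts(f);zz=Q[...,2]
    w=np.zeros(zz.shape,np.uint8);w[v-30:v+30,u-35:u+35]=((abs(zz-.11)<.005))[v-30:v+30,u-35:u+35]
    cs,h=cv2.findContours(w,cv2.RETR_CCOMP,cv2.CHAIN_APPROX_NONE)
    for c,hh in zip(cs,h[0]):
        if hh[3]>=0 and len(c)>15:
            X=np.array([plane(f,t[0],.11)[:2] for t in c]);print(f,len(c),'mid',(X.max(0)+X.min(0))/2,'size',np.ptp(X,axis=0))
        elif hh[3]<0 and len(c)>60:
            X=np.array([plane(f,t[0],.11)[:2] for t in c]);print(f,'outer',cv2.minAreaRect(X.astype(np.float32)))
```

```text
('brown', 0.06) 458 c [0.4299 0.0314] r 0.0515 mean [0.4292 0.0319 0.0695]
('brown', 0.0755) 243 c [0.4281 0.0318] r 0.0433 mean [0.4283 0.0333 0.0796]
('brown', 0.132) 72 c [0.4297 0.0308] r 0.012 mean [0.4294 0.0314 0.139 ]
('purple', 0.06) 134 c [ 0.5327 -0.0009] r 0.0283 mean [0.5285 0.003  0.0722]
('purple', 0.0755) 83 c [ 5.318e-01 -4.000e-04] r 0.0273 mean [ 5.31e-01 -5.00e-04  7.78e-02]
('purple', 0.132) 50 c [ 0.5315 -0.0009] r 0.0108 mean [ 0.5316 -0.001   0.1351]
('red', 0.06) 166 c [0.374  0.1014] r 0.0525 mean [0.3608 0.1125 0.0719]
('red', 0.0755) 79 c [0.3569 0.1201] r 0.0271 mean [0.3602 0.1209 0.0771]
('red', 0.132) 56 c [0.3572 0.1189] r 0.0113 mean [0.357  0.1194 0.1349]
((0.4291224479675293, 0.031064726412296295), (0.07520230859518051, 0.0746975690126419), 88.97628021240234)
top0 outer ((0.6018950939178467, 0.15530450642108917), (0.1111837774515152, 0.10807551443576813), 16.139324188232422)
top0 45 mid [0.60134521 0.15589541] size [0.04530188 0.04193138]
sc0 outer ((0.6069756746292114, 0.15033671259880066), (0.11008862406015396, 0.10720108449459076), 16.282499313354492)
sc0 44 mid [0.60627535 0.15242262] size [0.04209895 0.04295525]
```

Emit:
arm_command(motion=[[-0.11, -0.09, 0, 0, 0, 0], [-0.22, -0.18, 0, 0, 0, 0], [-0.33, -0.27, 0, 0, 0, 0], [-0.45, -0.36, 0, 0, 0, 0], [-0.56, -0.45, 0, 0, 0, 0], [-0.68, -0.54, 0, 0, 0, 0], [-0.79, -0.63, 0, 0, 0, 0], [-0.79, -0.63, 0, 0, 0, 0]])

```text
clock: 0.9
eef_pos: [0.3442, 0.3561, 0.2226]
ee_rot: [0.133, 0.991, -0.001, 0.001]
ft_force: [-0.2, 1.0, 0.7]
finger_gap: 0.0869
grasp_force: 0.0
```

Emit:
arm_command(motion=[[-0.08, -0.14, 0, 0, 0, 0], [-0.16, -0.28, 0, 0, 0, 0], [-0.24, -0.42, 0, 0, 0, 0], [-0.32, -0.56, 0, 0, 0, 0], [-0.4, -0.7, 0, 0, 0, 0], [-0.48, -0.84, 0, 0, 0, 0], [-0.57, -0.98, 0, 0, 0, 0], [-0.57, -0.98, 0, 0, 0, 0], [-0.57, -0.98, 0, 0, 0, 0]])

```text
clock: 1.8
eef_pos: [0.4307, 0.0329, 0.2224]
ee_rot: [0.13, 0.992, 0.0, -0.0]
ft_force: [-0.3, 0.9, -0.1]
finger_gap: 0.0866
grasp_force: 0.0
```

Run:
```python
from h import *
snap('wrist','w1');s=sense();print(s['eef_pos'],s['ee_rot'],s['joints']);c=get_calibration('wrist');print(c,(-c['R'].T@c['t']))
```

```text
[0.43049286 0.03398987 0.22236771] [ 1.28457005e-01  9.91715046e-01  9.37812737e-05 -2.38470395e-04] [-0.70371705 -0.14122128  0.48081229  1.95798008  0.06707432  1.30994394
  1.06882693]
{'camera_matrix': array([[297.31863964,   0.        , 251.9019168 ],
       [  0.        , 297.31863964, 193.36892214],
       [  0.        ,   0.        ,   1.        ]]), 'R': array([[ 0.25505774,  0.96692482,  0.00139345],
       [ 0.92069268, -0.2433023 ,  0.30517043],
       [ 0.29541589, -0.07655314, -0.95229673]]), 't': array([-0.14245734, -0.42511513,  0.26628673])} [0.3490699  0.05469914 0.38351506]
```

View pics/w1.png

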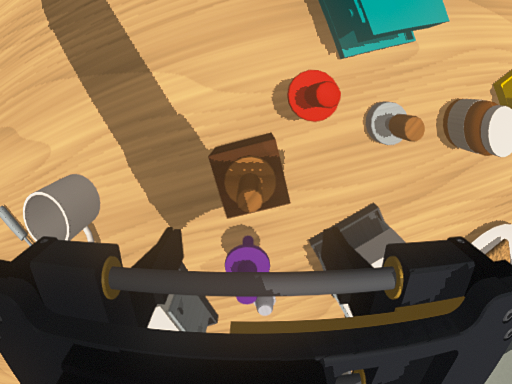

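Wrist view: the brown handle spans about (245,180) to (253,208), between the open fingers at (170,270) and (335,240). I refine it with the wrist depth.

```bash
cat >> h.py <<'E'
def wpts(f):
    a=np.load(f+'.npz');K,R,t,d=a['K'],a['R'],a['t'],a['d']
    v,u=np.mgrid[:384,:512];x=(u-K[0,2])/K[0,0];y=(v-K[1,2])/K[1,1];r=np.hypot(x,y)+1e-9
    s=np.tan(r)/r
    return (np.stack([x*s*d,y*s*d,d],-1)-t)@R
E
python3 - <<'E'
from h import *
Q=wpts('w1');z=Q[...,2];m=np.zeros(z.shape,bool);m[150:225,205:295]=1
for lo,hi in[(.062,.074),(.0755,.085),(.09,.13),(.136,.145)]:
    q=Q[m&(z>lo)&(z<hi)]
    if len(q)>4: print(lo,len(q),cv2.minEnclosingCircle(q[:,:2].astype(np.float32)),q.mean(0).round(4),cv2.minAreaRect(q[:,:2].astype(np.float32)))
E
```

```text
0.062 2063 ((0.4311581254005432, 0.030057383701205254), 0.05259113758802414) [0.4294 0.0291 0.069 ] ((0.43145161867141724, 0.029807915911078453), (0.07509761303663254, 0.07598887383937836), 89.33198547363281)
0.0755 1298 ((0.43089041113853455, 0.029729800298810005), 0.02791553921997547) [0.4245 0.032  0.079 ] ((0.42884451150894165, 0.030564136803150177), (0.054649099707603455, 0.051234807819128036), 73.61923217773438)
0.09 246 ((0.43099963665008545, 0.029691746458411217), 0.01208620984107256) [0.4222 0.0322 0.1112] ((0.42544224858283997, 0.031452544033527374), (0.023966481909155846, 0.012190984562039375), 72.42005920410156)
0.136 501 ((0.4307570457458496, 0.02965993620455265), 0.01179465465247631) [0.4303 0.0299 0.1386] ((0.4306659698486328, 0.0298421960324049), (0.022001637145876884, 0.02221745438873768), 32.59111404418945)
```

Emit:
arm_command(motion=[[-0.005, -0.013, 0.06, 0, 0, 0], [-0.005, -0.013, 0.14, 0, 0, 0], [-0.005, -0.013, 0.22, 0, 0, 0], [-0.005, -0.013, 0.3, 0, 0, 0], [-0.005, -0.013, 0.36, 0, 0, 0], [-0.005, -0.013, 0.4, 0, 0, 0], [-0.005, -0.013, 0.43, 0, 0, 0], [-0.005, -0.013, 0.435, 0, 0, 0], [-0.005, -0.013, 0.435, 0, 0, 0]])

```text
clock: 2.75
eef_pos: [0.4314, 0.0295, 0.0923]
ee_rot: [0.128, 0.992, 0.0, 0.0]
ft_force: [0.5, 0.1, 0.1]
finger_gap: 0.0869
grasp_force: 0.0
```

Emit:
arm_command(motion=[[0, 0, 0, 0, 0, 0], [0, 0, 0, 0, 0, 0], [0, 0, 0, 0, 0, 0], [0, 0, 0, 0, 0, 0], [0, 0, 0, 0, 0, 0], [0, 0, 0, 0, 0, 0], [0, 0, 0, 0, 0, 0], [0, 0, 0, 0, 0, 0]], grip=-1)

```text
clock: 3.55
eef_pos: [0.4312, 0.0292, 0.092]
ee_rot: [0.129, 0.992, 0.0, -0.0]
ft_force: [-0.8, -0.1, -0.2]
finger_gap: 0.031
grasp_force: 0.0
```

Emit:
arm_command(motion=[[0, 0, 0, 0, 0, 0], [0, 0, 0, 0, 0, 0], [0, 0, 0, 0, 0, 0], [0, 0, 0, 0, 0, 0]])

```text
clock: 3.95
eef_pos: [0.4312, 0.0292, 0.092]
ee_rot: [0.128, 0.992, 0.0, -0.0]
ft_force: [-0.5, -0.3, -0.7]
finger_gap: 0.0232
grasp_force: 30.0
```

Emit:
arm_command(motion=[[0, 0, -0.03, 0, 0, 0], [0, 0, -0.08, 0, 0, 0], [0, 0, -0.14, 0, 0, 0], [0, 0, -0.2, 0, 0, 0], [0, 0, -0.27, 0, 0, 0], [0, 0, -0.34, 0, 0, 0], [0, 0, -0.41, 0, 0, 0], [0, 0, -0.45, 0, 0, 0], [0, 0, -0.47, 0, 0, 0], [0, 0, -0.47, 0, 0, 0]])

```text
clock: 4.95
eef_pos: [0.4313, 0.0292, 0.2334]
ee_rot: [0.129, 0.992, 0.0, 0.0]
ft_force: [-0.2, 0.4, -0.7]
finger_gap: 0.0232
grasp_force: 30.0
```

Emit:
arm_command(motion=[[-0.04, 0.05, 0, 0, 0, 0], [-0.1, 0.12, 0, 0, 0, 0], [-0.17, 0.2, 0, 0, 0, 0], [-0.24, 0.29, 0, 0, 0, 0], [-0.31, 0.38, 0, 0, 0, 0], [-0.38, 0.46, 0, 0, 0, 0], [-0.42, 0.52, 0, 0, 0, 0], [-0.45, 0.55, 0, 0, 0, 0], [-0.45, 0.55, 0, 0, 0, 0], [-0.45, 0.55, 0, 0, 0, 0]])

```text
clock: 5.95
eef_pos: [0.6032, 0.1536, 0.2319]
ee_rot: [0.129, 0.992, -0.001, -0.001]
ft_force: [-0.8, -0.9, -0.6]
finger_gap: 0.0235
grasp_force: 30.0
```

Run:
```python
from h import *
snap('scene','sc1');snap('wrist','w2');s=sense();print(s['eef_pos'],s['finger_gap'],s['clock'])
a=cv2.resize(cv2.imread('pics/sc1.png')[100:290,200:400],(600,570))
cv2.imwrite('pics/c2.png',a)
Q=wpts('w2');z=Q[...,2]
m=(abs(z-.11)<.004)&(abs(Q[...,0]-.604)<.08)&(abs(Q[...,1]-.154)<.08)
q=Q[m];print(len(q),cv2.minAreaRect(q[:,:2].astype(np.float32)) if len(q)>5 else '')
```

```text
[0.60322163 0.15346673 0.23274152] 0.02359121017911142 6.05
6551 ((0.6045807600021362, 0.15401674807071686), (0.11134377121925354, 0.10216396301984787), 16.196422576904297)
```

View pics/c2.png

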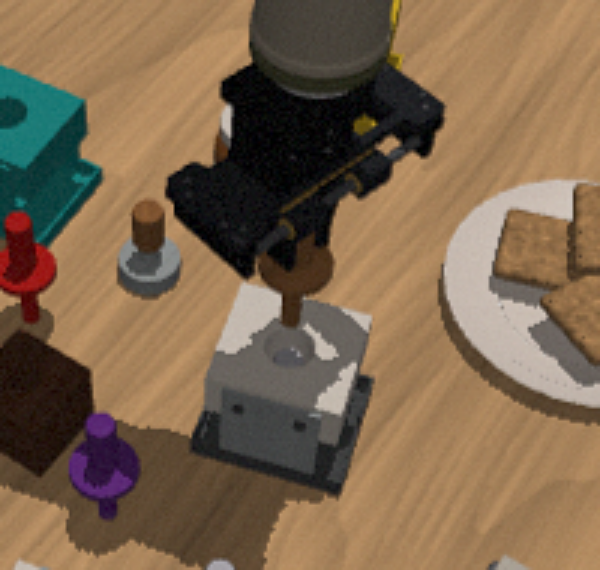

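View pics/w2.png

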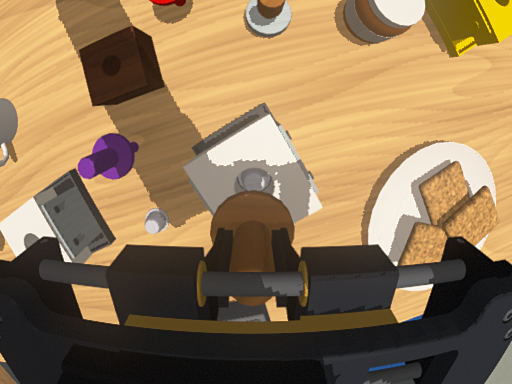

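The pusher hangs upright over the left white holder, with its shaft just behind the bore at crop pixel (290,345). The wrist view shows the bore at (254,180). The wrist depth puts the block centre at (0.6046, 0.1540), so the shift is about 1 mm. Next I lower the pusher.

Emit:
arm_command(motion=[[-0.004, 0.002, 0.02, 0, 0, 0], [-0.004, 0.002, 0.05, 0, 0, 0], [-0.004, 0.002, 0.08, 0, 0, 0], [-0.004, 0.002, 0.11, 0, 0, 0], [-0.004, 0.002, 0.14, 0, 0, 0], [-0.004, 0.002, 0.15, 0, 0, 0], [-0.004, 0.002, 0.16, 0, 0, 0], [-0.004, 0.002, 0.17, 0, 0, 0]])

```text
clock: 6.85
eef_pos: [0.6053, 0.1546, 0.1821]
ee_rot: [0.129, 0.992, 0.0, 0.0]
ft_force: [-0.6, 0.0, -0.5]
finger_gap: 0.0238
grasp_force: 30.0
```

Emit:
arm_command(motion=[[0, 0, 0.01, 0, 0, 0], [0, 0, 0.02, 0, 0, 0], [0, 0, 0.03, 0, 0, 0], [0, 0, 0.045, 0, 0, 0], [0, 0, 0.06, 0, 0, 0], [0, 0, 0.075, 0, 0, 0], [0, 0, 0.09, 0, 0, 0], [0, 0, 0.105, 0, 0, 0], [0, 0, 0.12, 0, 0, 0], [0, 0, 0.12, 0, 0, 0]])

```text
clock: 7.85
eef_pos: [0.6047, 0.1545, 0.1452]
ee_rot: [0.129, 0.992, -0.0, -0.0]
ft_force: [-0.3, -0.9, -0.4]
finger_gap: 0.0233
grasp_force: 30.0
```

Emit:
arm_command(motion=[[0, 0, 0.01, 0, 0, 0], [0, 0, 0.02, 0, 0, 0], [0, 0, 0.03, 0, 0, 0], [0, 0, 0.035, 0, 0, 0], [0, 0, 0.04, 0, 0, 0], [0, 0, 0.043, 0, 0, 0], [0, 0, 0.046, 0, 0, 0], [0, 0, 0.046, 0, 0, 0]])

```text
clock: 8.65
eef_pos: [0.6051, 0.1546, 0.1323]
ee_rot: [0.129, 0.992, 0.0, 0.0]
ft_force: [0.3, 0.1, -1.0]
finger_gap: 0.0236
grasp_force: 30.0
```

Emit:
arm_command(motion=[[0, 0, 0.004, 0, 0, 0], [0, 0, 0.008, 0, 0, 0], [0, 0, 0.012, 0, 0, 0], [0, 0, 0.012, 0, 0, 0]])

```text
clock: 9.05
eef_pos: [0.6053, 0.1546, 0.1319]
ee_rot: [0.129, 0.992, 0.001, 0.0]
ft_force: [-12.4, -3.1, 27.0]
finger_gap: 0.0233
grasp_force: 30.0
```

Emit:
arm_command(motion=[[0, 0, -0.005, 0, 0, 0], [0, 0, -0.009, 0, 0, 0], [0, 0, -0.009, 0, 0, 0]])

```text
clock: 9.35
eef_pos: [0.6053, 0.1546, 0.1321]
ee_rot: [0.129, 0.992, 0.0, 0.0]
ft_force: [-1.5, -0.8, 7.4]
finger_gap: 0.0233
grasp_force: 30.0
```

Run:
```python
from h import *
snap('scene','sc2');s=sense();print(s['eef_pos'],s['ft_force'])
cv2.imwrite('pics/c3.png',cv2.resize(cv2.imread('pics/sc2.png')[150:290,230:370],(600,600),interpolation=cv2.INTER_CUBIC))
```

```text
[0.60535345 0.15461771 0.13208356] [-2.41423636 -0.24272745  8.14166977]
```

View pics/c3.png

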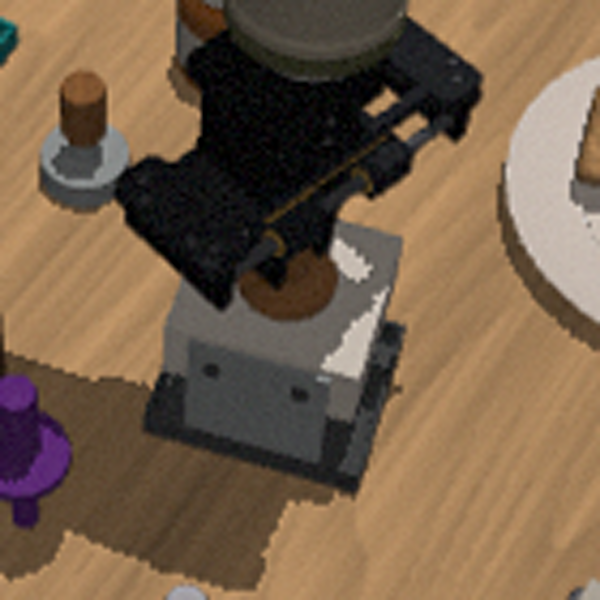

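The collar at crop pixel (288,285) lies flat on the holder's top, so the pusher is home. I release it and retreat straight up.

Emit:
arm_command(motion=[[0, 0, 0, 0, 0, 0], [0, 0, 0, 0, 0, 0], [0, 0, 0, 0, 0, 0], [0, 0, 0, 0, 0, 0], [0, 0, 0, 0, 0, 0], [0, 0, 0, 0, 0, 0], [0, 0, 0, 0, 0, 0]], grip=1)

```text
clock: 10.1
eef_pos: [0.6051, 0.1546, 0.1313]
ee_rot: [0.129, 0.992, 0.0, 0.0]
ft_force: [-0.4, -0.4, 0.4]
finger_gap: 0.0716
grasp_force: 0.0
```

Emit:
arm_command(motion=[[0, 0, -0.03, 0, 0, 0], [0, 0, -0.08, 0, 0, 0], [0, 0, -0.16, 0, 0, 0], [0, 0, -0.26, 0, 0, 0], [0, 0, -0.36, 0, 0, 0], [0, 0, -0.46, 0, 0, 0], [0, 0, -0.54, 0, 0, 0], [0, 0, -0.6, 0, 0, 0], [0, 0, -0.6, 0, 0, 0]])

```text
clock: 11.0
eef_pos: [0.6061, 0.1544, 0.3156]
ee_rot: [0.129, 0.992, 0.001, 0.003]
ft_force: [0.3, 0.5, 0.2]
finger_gap: 0.0873
grasp_force: 0.0
```

Run:
```python
from h import *
snap('wrist','w3');s=sense();print(s['eef_pos'],s['finger_gap'],s['clock'])
Q=wpts('w3');z=Q[...,2];n=np.hypot(Q[...,0]-.605,Q[...,1]-.154)
for lo,hi in[(.113,.125),(.17,.19)]:
    q=Q[(n<.05)&(z>lo)&(z<hi)];print(len(q),np.median(q,axis=0),cv2.minEnclosingCircle(q[:,:2].astype(np.float32)))
```

```text
[0.60565671 0.1544198  0.31348004] 0.08721739725639309 11.05
996 [0.59658681 0.15964103 0.11890404] ((0.6045577526092529, 0.1541159749031067), 0.027951523661613464)
396 [0.60340562 0.15435545 0.17858665] ((0.6048123836517334, 0.1539670079946518), 0.011860755272209644)
```

View pics/w3.png

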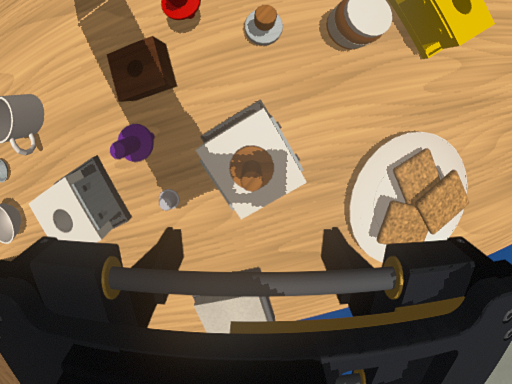

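The pusher stands at (251,168) in the left white holder. Its collar top is at z = 0.119 and its handle top at 0.179, so it is fully home and upright, and the gripper is clear.

```bash
python3 -c "
from plant import close_job;print(close_job())"
```

```text
the job is handed in; nothing more can be done
None
```

The pusher is fully home and upright in the holder that had the stuck capsule, released, and the job is handed in at about 11 s; the shaft ends about 48 mm below where the capsule's crown sat, so the capsule should be in the tray, though I never saw it there.

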